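# Uncover the ball dish and turn its lip to the blender pitcher

## Robot

A 7-joint arm with a two-finger parallel gripper is mounted at the origin on the work surface. World frame = base frame: x ahead of the robot, y to its left, z up, the work surface at z = 0. Lengths are in m, angles in rad, forces in N, time in s.
With the tool pointing down it reaches from about 0.425 to 0.95 m from the base axis. Payload 4.7 kg.
Tool frame: the origin (TCP) lies between the finger pads; the fingertips stand 11 mm ahead of it and the grasp point (between the pads) lies 8 mm behind it; z points along the fingers, y is the line along which they close (so a half turn about z gives the same grasp; the last joint's range is limited). The gripper opens to 87 mm and grips with 3 to 60 N. Pads are 19 mm wide; open, the fingers measure 117 mm over their backs; the gripper's body (75 mm by 190 mm) begins 51 mm behind the grasp point.
Start: joints at [1.269, 0.469, -0.049, 1.532, 0.024, 1.141, -0.082], TCP at [0.182, -0.65, 0.234] pointing down, gripper open.
Joint ranges: [-2.59, 2.59], [-0.33, 1.99], [-1.39, 1.29], [0.1, 2.45], [-1.04, 4.18], [0.21, 1.99], [-2.66, 2.66]. Speed limits (rad/s): [2.57, 2.57, 3.14, 3.14, 3.14, 3.14, 3.14].

## Interface

Orientations are given as [roll, pitch, yaw] about the fixed x, y, z axes, in that order (R = Rz(yaw) Ry(pitch) Rx(roll)).
In Python, from plant import r, viewer gives the robot as it stands (r), with the cameras (viewer).
- The arm moves only by the tool shift_gripper, called after ">>>" in YAML: its name, and indented under it one key for each argument. Schema: {"type":"object","properties":{"motion":{"type":"array","items":{"type":"array","items":{"type":"number"},"minItems":5,"maxItems":5},"minItems":1,"maxItems":12},"squeeze":{"type":"number"},"only":{"type":"string"},"quiet":{"type":"boolean"},"lines":{"type":"string"}},"required":["motion"],"additionalProperties":false}. motion is a list of rows, 1 to 12 of them, each of 5 numbers: dx, dy, dz in shares of 0.8 m (1.0 is 0.8 m), then a turn about the tool's z in normalised numbers (1 is pi rad), then the finger opening in m; each row is the pose to reach, as a shift and turn from the pose commanded when the call began, along the tool's axes at that moment; what a row does not reach only later rows make up. A row lasts 1/8 s, in which the tool goes at most 0.0625 m and 0.188 rad, less where a joint would pass 70% of its speed; a pose out of reach is approached as far as the arm can. The fingers move at their own pace and stop on an object; squeeze is the grip in N (left out, the last holds). Time passes only in rows, so rows that do not move let the fingers close. The tool returns the time, the measured TCP pose, the force, the opening and the grip force at its end. only (a regular expression) keeps the lines of the reply that match it, lines (a string "A,B") keeps lines A to B, and quiet returns only ok. No shift or turn number may pass 1 either way. Input that does not fit is refused with a message, and nothing moves.
- r.read_state(): the state, without advancing time (a new reading comes with each control period).
- viewer.grab_frame(name): name is "scene" or "top"; returns the picture (384x512x3 uint8, red, green, blue); there is no depth.
- viewer.get_calibration(name): a dict with "intrinsics" (3x3 intrinsics, pixels), "view" (4x4, takes a point from world to camera coordinates). Camera axes: x right, y down, z forward; pixel columns grow to the right and rows downward; lengths in m; the calibration is good to about 2 mm. A picture is of the moment at which its call begins. get_calibration takes no time and is no camera call.
- r.hand_in(): hands the job in; it is judged then, once.
The state is a dict: "clock": time; "joint_positions": joint angles; "qd": joint speeds; "effort": joint torques, N m; "position": TCP position; "tcp_rot": TCP orientation; "force": force on the tool from outside, world axes, zero at the start; "torque": the same for the moment, N m; "width": finger opening in m; "gripper_force": force on a finger pad.
Only numpy, scipy, OpenCV 4.12 (cv2) and the standard library are available. Lean on these libraries where they do the work, as an engineer would, in place of code of your own. Each camera call takes 0.05 s, during which the arm holds its last target. There are 200 camera calls.

## Task

Lift the lid off the steel pan by its knob and set it down gently on the round cork trivet. Then lift the white dish with the loose steel ball out of the pan by its arched handle, and straight above the pan turn it a quarter turn, so that its pouring lip points at the clear blender pitcher, keeping it level and smooth so that the ball stays in the middle. Finish still holding the dish there, level and at rest, a few centimetres above the rim of the pan; leave the pitcher and the other things on the counter where they stand.

Things in the scene. Friction and masses are not known exactly. Their poses are not given: they have to be found in the camera images.
- pan: Open round stainless pan that does not move, outer diameter 144, height 85, walls 3 (inner diameter about 136), floor 4 thick, two small loop handles at its own +x and -x sides (62 high, reaching 102 from the axis). Origin: centre of its underside, on the counter; z up.
- lid: Loose steel lid, diameter 150, 8 thick at the edge, 14 in the middle, about 200 g; a step of diameter 128, 4 deep, under it sits inside the pan's rim. Black round knob at its centre (diameter 30, from 20 to 46 above the origin, on a thin stem). Origin: centre of the underside of the step, 81 above the counter while on the pan. z up.
- lid_knob (a point): Point on the axis of the lid's knob at the height to grip, 36 above the lid's origin.
- trivet: Round flat cork trivet, diameter 160, 8 thick, fixed to the counter beside the pan, across the pan from the pitcher. Origin: centre of its underside, on the counter.
- dish: White round dish, diameter 100, rim 20 high, about 160 g, loose on the pan's floor. Inside, a cone sloping 8 degrees down to the middle, 5 above the origin. Pouring lip 22 wide along its +x. A rigid arched steel handle spans it along its y: posts at y = +-50, level straight bar over the middle. Origin: centre of underside.
- dish_handle (a point): Centre of the handle bar (10 wide along the dish's x, 12 high, 104 long along y), 64 above the dish's origin, over the centre of mass: grip here from above, fingers closing along the dish's x.
- dish_lip (a point): End of the dish's pouring lip, at x = 61, z = 20 in the dish's frame. At first it points to the robot's side, about square to the line from pan to pitcher.
- dish_middle (a point): Point on the dish's axis, 15 above its origin: where the centre of the ball is when the ball lies in the middle.
- ball: Loose steel ball, diameter 20, 33 g, lying in the middle of the dish. Its origin lies on its surface and turns as it rolls: use ball_center.
- ball_center (a point): Centre of the ball.
- pitcher: Clear plastic blender pitcher with a black foot, open top, 200 high, diameter 84 at the foot, 116 at the rim, a handle at its own +x reaching 99 from the axis. Stands loose about 240 (axis to axis) from the pan, to its left or right (so the quarter turn may be either way). Origin: centre of its underside.
- jar: Orange twist-cap jar, diameter 68, height 85, not needed, beyond the pan. Origin: centre of its underside.
- mug: White ceramic mug, diameter 78, height 85, handle at its +y, not needed, beyond the pan. Origin: centre of its underside.
- gasket: Flat black rubber ring, outer diameter 60, 6 thick, not needed, beyond the pan. Origin: centre of its underside.
- hex_key: Steel L-shaped hex key, 100 by 32, 8 thick, lying flat on the robot's side of the pan. Origin: under the middle of its long arm, which runs along its x.
- spanner: Short aluminium spanner, 120 long, lying flat on the robot's side of the pan, alongside the hex key, along its x. Origin: under its middle.
- shaker: Steel salt shaker, diameter 42, height 77, not needed, beyond the pan at the right. Origin: centre of its underside.

How it is judged:
On the way, in this order (a step that is already met when the one before it is completed fails the run):
1. the lid lies flat on the trivet, let go (horizontal distance between lid and trivet below 0.04 m and height (world z) of lid below 0.014 m and angle between lid's own z axis and vertical below 0.06 rad and contact force between lid and the fingers below 0.1 N and linear speed of lid below 0.02 m/s), for 0.2 s.
2. the dish is lifted out above the pan, held by the gripper (height (world z) of dish above 0.1 m and horizontal distance between dish and pan below 0.045 m and contact force between dish and the fingers above 0.5 N), for 0.2 s.
At the end, for the whole second after the job is handed in: Lid flat on the trivet, centres within 40 mm, let go; dish gripped, still, level within 0.12 rad, underside over 100 mm above the counter, within 45 mm of the pan axis; lip line within 50 mm of the pitcher axis, pitcher ahead; ball still, within 12 mm of the dish middle (all of step 2 and horizontal distance between lid and trivet below 0.04 m and height (world z) of lid below 0.014 m and angle between lid's own z axis and vertical below 0.06 rad and contact force between lid and the arm below 0.1 N and linear speed of lid below 0.02 m/s and contact force between dish and pan below 0.05 N and angle between dish's own z axis and vertical below 0.12 rad and x of pitcher in the frame of dish above 0.1 m and y of pitcher in the frame of dish between -0.05 and 0.05 m and distance between ball_center and dish_middle below 0.012 m and linear speed of each of dish, ball below 0.03 m/s and angular speed of dish below 0.15 rad/s); the arm keeps its last pose, push and grip.
It fails at once if the ball rolls more than 28 mm from the middle of the dish, or out (distance between ball_center and dish_middle above 0.028 m).
It fails at once if the lid is dropped (falls free faster than 0.5 m/s) (contact force between lid and the fingers below 0.1 N and linear speed of lid above 0.5 m/s).
It fails at once if the pitcher is pushed more than 30 mm or tipped (distance of pitcher from where it was at the start of the episode above 0.03 m or angle between pitcher's own z axis and vertical above 0.2 rad).
It fails at once if another thing on the counter is pushed more than 40 mm (distance of any of jar, mug, gasket, hex_key, spanner, shaker from where it was at the start of the episode above 0.04 m).
It also fails if it takes over 64 s, if anything falls off the work surface, if the arm or the gripper's body presses on something with over 40 N, if the wrist force passes 120 N, or if a joint passes its speed limit or range.

## Working session

There is one attempt and no reset: what is moved stays moved. The work goes in short steps, Python scripts to look and compute and a tool call to move; the robot and the scene stay as the last step left them, time stands still between calls to the robot, and variables do not carry over. Pictures are saved under pics/ and viewed, at most 10 in all, crops included, and the job is handed in when it is done.

```bash
ls; mkdir -p pics
```

Run:
```python
from plant import r, viewer
import cv2
for n in("scene","top"):
    cv2.imwrite(f"pics/{n}0.png",cv2.cvtColor(viewer.grab_frame(n),cv2.COLOR_RGB2BGR))
    c=viewer.get_calibration(n);print(n,c["intrinsics"],c["view"])
s=r.read_state();print({k:s[k] for k in("clock","position","tcp_rot","width","force")})
```

```text
pics
plant.py
scene [[390.12353232   0.         257.17883581]
 [  0.         390.12353232 191.74889048]
 [  0.           0.           1.        ]] [[-0.77615329  0.63049341  0.00800742  0.41289232]
 [ 0.38716287  0.48655384 -0.78317959 -0.1477851 ]
 [-0.49768562 -0.60476724 -0.621744    1.19388816]
 [ 0.          0.          0.          1.        ]]
top [[454.70182905   0.         262.58819379]
 [  0.         454.70182905 190.03510941]
 [  0.           0.           1.        ]] [[ 0.02714037 -0.99957304  0.01082274  0.01236867]
 [-0.98512665 -0.02858267 -0.16943589  0.60032606]
 [ 0.16967289 -0.00606322 -0.98548178  0.95973299]
 [ 0.          0.          0.          1.        ]]
{'clock': 0.1, 'position': array([ 0.18171771, -0.64954436,  0.2326214 ]), 'tcp_rot': array([-3.13984515e+00,  6.52668241e-05,  2.72796563e-01]), 'width': 0.08727504926924648, 'force': array([-0.49789126, -1.25072052, -0.22953439])}
```

View pics/scene0.png

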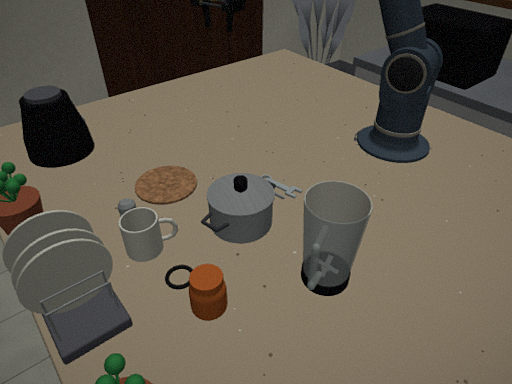

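View pics/top0.png

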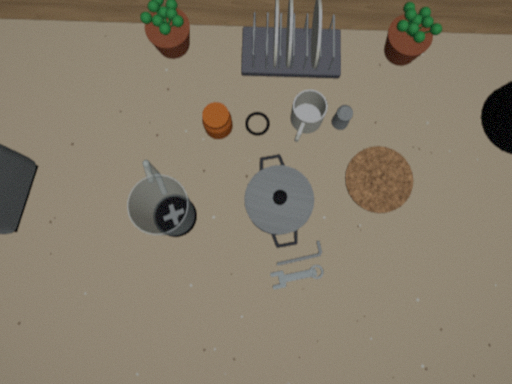

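The scene view has the pan knob at about (240,183), the trivet at (166,184) and the pitcher foot at (326,272). The top view has the knob at (280,198), the trivet at (379,180) and the pitcher foot at (175,215). I'll enlarge both.

Run:
```python
import cv2,numpy as np
s=cv2.imread("pics/scene0.png");t=cv2.imread("pics/top0.png")
a=cv2.resize(s[150:290,195:295],None,fx=4,fy=4,interpolation=cv2.INTER_CUBIC)
b=cv2.resize(t[130:270,230:330],None,fx=4,fy=4,interpolation=cv2.INTER_CUBIC)
cv2.imwrite("pics/c1.png",np.hstack([a,b]))
```

```text
(no output)
```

View pics/c1.png

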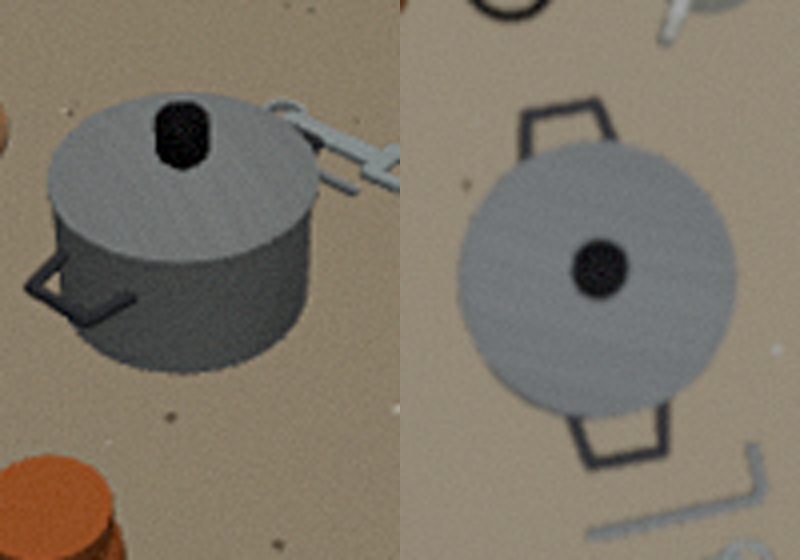

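The crops put the knob centre at scene (240.1,183.1) and top (279.6,196.9). I'll triangulate the knob and trivet, and segment the trivet by colour.

Create h.py:
```python
import numpy as np,cv2
from plant import r, viewer
C={n:viewer.get_calibration(n) for n in("scene","top")}
def tri(a,b):
    P=[np.array(C[n]["intrinsics"])@np.array(C[n]["view"])[:3] for n in("scene","top")]
    X=cv2.triangulatePoints(P[0],P[1],np.array(a,float).reshape(2,1),np.array(b,float).reshape(2,1))[:,0];X=X[:3]/X[3]
    e=[np.round(proj(n,X)-p,1) for n,p in(("scene",a),("top",b))]
    return X.round(4),e
def proj(n,X):
    c=np.array(C[n]["view"])@np.append(X,1);p=np.array(C[n]["intrinsics"])@c[:3];return p[:2]/p[2]
def onz(n,p,z):
    K=np.array(C[n]["intrinsics"]);V=np.array(C[n]["view"]);d=V[:3,:3].T@np.linalg.inv(K)@[*p,1];o=-V[:3,:3].T@V[:3,3]
    return (o+d*(z-o[2])/d[2]).round(4)
def tool(d,R=None):
    from scipy.spatial.transform import Rotation as Ro
    s=r.read_state();return Ro.from_euler("xyz",s["tcp_rot"]).inv().apply(d).round(4)
```

Run:
```python
from h import *
print("knob",tri((240.1,183.1),(279.6,196.9)))
out=[]
for n,box in(("scene",(155,210,130,202)),("top",(140,220,340,420))):
    im=cv2.imread(f"pics/{n}0.png").astype(int);a,b,c,d=box
    m=np.zeros(im.shape[:2],np.uint8);sub=im[a:b,c:d]
    m[a:b,c:d]=(sub[...,2]-sub[...,0]>55)
    m=cv2.morphologyEx(m,cv2.MORPH_CLOSE,np.ones((5,5)));m=cv2.morphologyEx(m,cv2.MORPH_OPEN,np.ones((3,3)))
    k=max(cv2.findContours(m,0,1)[0],key=cv2.contourArea);e=cv2.fitEllipse(k);print(n,e,onz(n,e[0],.006));out.append(e[0])
print("trivet",tri(*out))
print("pan edge centre top z.089",onz("top",(278.9,199.4),.089))
for p in((326,272),):print("pitcher foot scene",onz("scene",p,.02),onz("top",(175,215),.015))
```

```text
knob (array([ 0.5753, -0.0061,  0.1156]), [array([0.1, 0. ]), array([ 0., -0.])])
scene ((165.070068359375, 183.7955322265625), (34.142730712890625, 60.401817321777344), 81.62700653076172) [ 0.6445 -0.242   0.006 ]
top ((378.67144775390625, 178.76913452148438), (60.574893951416016, 63.75873565673828), 100.72063446044922) [ 0.6421 -0.2419  0.006 ]
trivet (array([ 0.6431, -0.2428,  0.0046]), [array([0.4, 0.1]), array([ 0.2, -0.3])])
pan edge centre top z.089 [ 0.574  -0.0059  0.089 ]
pitcher foot scene [0.5435 0.2299 0.02  ] [0.5425 0.2268 0.015 ]
```

Knob at (0.575,-0.006), mid-height 0.116 against 0.114 expected. Trivet at (0.643,-0.242), pitcher at about (0.543,0.228), 0.236 from the pan. All of it agrees with the text. Next I move above the knob and turn to yaw of about 1.7 at the same time.

Careful with the scale: shifts go in shares of 0.8 m and turns go in shares of pi rad. That gives: 0.53 m / 0.8 = 0.6625, 0.5 m / 0.8 = 0.625, -1.43 rad / 3.1416 = -0.4552.

>>> shift_gripper:
  motion:
    - [0.025, -0.025, 0, -0.0159, 0.087]
    - [0.0813, -0.075, 0, -0.0541, 0.087]
    - [0.1375, -0.125, 0, -0.0955, 0.087]
    - [0.2, -0.1875, 0, -0.1369, 0.087]
    - [0.2625, -0.2438, 0, -0.1783, 0.087]
    - [0.325, -0.3, 0, -0.2228, 0.087]
    - [0.3875, -0.3625, 0, -0.2642, 0.087]
    - [0.45, -0.4188, 0, -0.3088, 0.087]
    - [0.5125, -0.475, 0, -0.3501, 0.087]
    - [0.5688, -0.525, 0, -0.3915, 0.087]
    - [0.625, -0.5813, 0, -0.4297, 0.087]
    - [0.6625, -0.6188, 0, -0.4552, 0.087]

```text
clock: 1.6
position: [0.5525, -0.0414, 0.2333]
tcp_rot: [-3.141, 0.0, 1.705]
force: [0.4, -1.4, 0.0]
width: 0.0873
gripper_force: 0.0
```

Run:
```python
from h import *
s=r.read_state();print(s["position"],s["tcp_rot"],s["joint_positions"],tool(np.array([.575,-.006,.15])-s["position"]))
```

```text
[ 0.55246708 -0.04140995  0.23333117] [-3.14133690e+00  3.50005635e-04  1.70507370e+00] [ 0.49743029  0.33692032 -0.6259369   1.79693474  0.22196172  1.07872777
 -0.07328642] [0.0321 0.0271 0.0833]
```

To row units: 0.083 m / 0.8 = 0.1038, 0.05 m / 0.8 = 0.0625.

>>> shift_gripper:
  motion:
    - [0.025, 0.0188, 0.025, 0, 0.087]
    - [0.04, 0.0338, 0.0625, 0, 0.087]
    - [0.04, 0.0338, 0.1038, 0, 0.087]
    - [0.04, 0.0338, 0.1038, 0, 0.087]
    - [0.04, 0.0338, 0.1038, 0, 0.087]

```text
clock: 2.22
position: [0.575, -0.0077, 0.1515]
tcp_rot: [3.14, 0.0, 1.702]
force: [0.2, 0.7, 0.9]
width: 0.0867
gripper_force: 0.0
```

Run:
```python
from h import *
s=r.read_state();print(s["position"],tool(np.array([.575,-.006,.111])-s["position"]))
a=viewer.grab_frame("scene")[120:270,180:310];b=viewer.grab_frame("top")[130:280,215:345]
cv2.imwrite("pics/c2.png",cv2.resize(np.hstack([a,b])[...,::-1],None,fx=3,fy=3,interpolation=2))
```

```text
[ 0.5749801  -0.00769406  0.15146975] [0.0017 0.0002 0.0405]
```

View pics/c2.png

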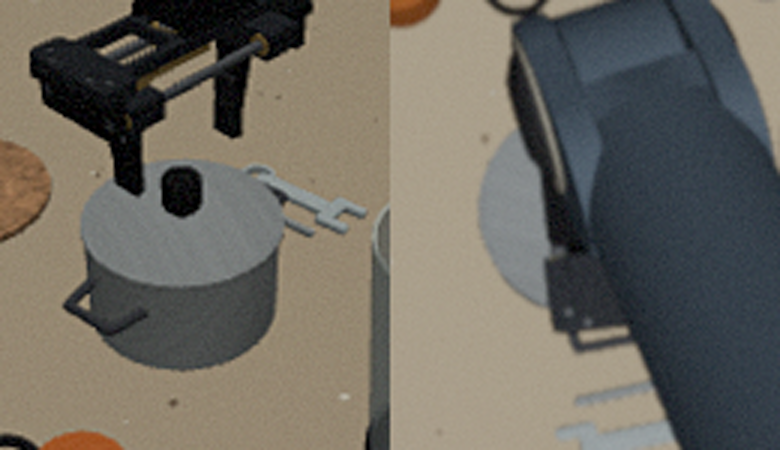

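The scene crop shows the fingers straddling the knob, which sits at crop (182,190) between fingertips at (130,185) and (230,135). I lower and close.

To row units: 0.04 m / 0.8 = 0.05, 0.02 m / 0.8 = 0.025.

>>> shift_gripper:
  motion:
    - [0.0013, 0, 0.025, 0, 0.087]
    - [0.0013, 0, 0.05, 0, 0.087]
    - [0.0013, 0, 0.05, 0, 0.087]
    - [0.0013, 0, 0.05, 0, 0.02]
    - [0.0013, 0, 0.05, 0, 0.02]
    - [0.0013, 0, 0.05, 0, 0.02]
    - [0.0013, 0, 0.05, 0, 0.02]
    - [0.0013, 0, 0.05, 0, 0.02]
  squeeze: 30

```text
clock: 3.32
position: [0.5744, -0.0066, 0.1107]
tcp_rot: [3.141, 0.0, 1.703]
force: [0.7, -0.0, 0.4]
width: 0.0448
gripper_force: 0.0
```

Still closing, so I wait, then lift slowly.

>>> shift_gripper:
  motion:
    - [0, 0, 0, 0, 0.02]
    - [0, 0, 0, 0, 0.02]
    - [0, 0, 0, 0, 0.02]
    - [0, 0, 0, 0, 0.02]

```text
clock: 3.82
position: [0.5745, -0.0066, 0.1106]
tcp_rot: [3.141, 0.0, 1.703]
force: [1.0, -0.3, 0.2]
width: 0.0291
gripper_force: 30.0
```

>>> shift_gripper:
  motion:
    - [0, 0, -0.0063, 0, 0.02]
    - [0, 0, -0.025, 0, 0.02]
    - [0, 0, -0.05, 0, 0.02]
    - [0, 0, -0.0688, 0, 0.02]
    - [0, 0, -0.075, 0, 0.02]
    - [0, 0, -0.075, 0, 0.02]

```text
clock: 4.58
position: [0.5743, -0.0067, 0.171]
tcp_rot: [3.141, 0.0, 1.703]
force: [-0.5, -0.1, -1.2]
width: 0.0293
gripper_force: 30.0
```

Run:
```python
from h import *
s=r.read_state();print(s["position"],tool(np.array([.6435,-.242,s["position"][2]])-s["position"]))
```

```text
[ 0.57431196 -0.00665639  0.17096504] [-2.424e-01  3.760e-02  1.000e-04]
```

To row units: -0.242 m / 0.8 = -0.3025, -0.06 m / 0.8 = -0.075.

>>> shift_gripper:
  motion:
    - [-0.0125, 0.0025, 0, 0, 0.02]
    - [-0.0375, 0.0063, 0, 0, 0.02]
    - [-0.075, 0.0125, 0, 0, 0.02]
    - [-0.1125, 0.0175, 0, 0, 0.02]
    - [-0.15, 0.0238, 0, 0, 0.02]
    - [-0.1875, 0.03, 0, 0, 0.02]
    - [-0.225, 0.035, 0, 0, 0.02]
    - [-0.2625, 0.0413, 0, 0, 0.02]
    - [-0.29, 0.045, 0, 0, 0.02]
    - [-0.3025, 0.047, 0, 0, 0.02]
    - [-0.3025, 0.047, 0, 0, 0.02]
    - [-0.3025, 0.047, 0, 0, 0.02]

```text
clock: 6.08
position: [0.6434, -0.2398, 0.1706]
tcp_rot: [3.142, -0.001, 1.705]
force: [0.0, 0.6, -1.5]
width: 0.0292
gripper_force: 30.0
```

Run:
```python
from h import *
s=r.read_state();print(s["position"],s["force"],tool(np.array([.6435,-.242,.0385])-s["position"]))
a=viewer.grab_frame("scene")[90:240,90:290]
cv2.imwrite("pics/c3.png",cv2.resize(a[...,::-1],None,fx=3,fy=3,interpolation=2))
```

```text
[ 0.64342423 -0.23981805  0.17064607] [ 0.03704391  0.5970451  -1.54699775] [-0.0023 -0.0002  0.1321]
```

View pics/c3.png

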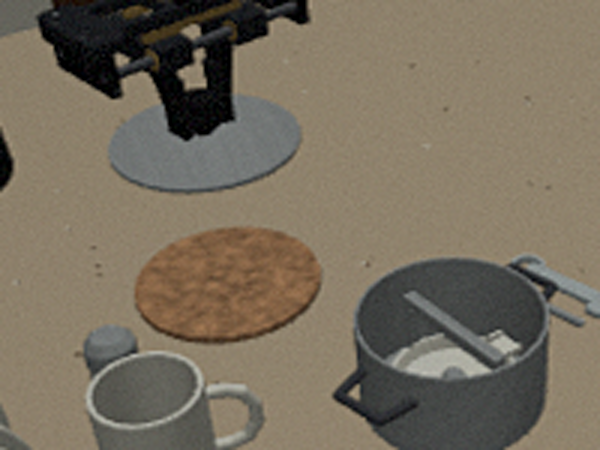

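The scene crop shows the lid level in the gripper (crop centre about (205,143)) and the trivet free at (228,282). The pan is open, with the handle bar running from (410,297) to (500,360) and the ball under it. I lower the lid, slowing near the end.

To row units: 0.131 m / 0.8 = 0.1638, 0.06 m / 0.8 = 0.075.

>>> shift_gripper:
  motion:
    - [-0.0025, 0, 0.0125, 0, 0.02]
    - [-0.0025, 0, 0.0438, 0, 0.02]
    - [-0.0025, 0, 0.075, 0, 0.02]
    - [-0.0025, 0, 0.1063, 0, 0.02]
    - [-0.0025, 0, 0.1313, 0, 0.02]
    - [-0.0025, 0, 0.1463, 0, 0.02]
    - [-0.0025, 0, 0.1525, 0, 0.02]
    - [-0.0025, 0, 0.1563, 0, 0.02]
    - [-0.0025, 0, 0.16, 0, 0.02]
    - [-0.0025, 0, 0.1625, 0, 0.02]
    - [-0.0025, 0, 0.1638, 0, 0.02]
    - [-0.0025, 0, 0.1638, 0, 0.02]

```text
clock: 7.62
position: [0.6437, -0.2436, 0.0397]
tcp_rot: [3.141, 0.0, 1.703]
force: [0.6, 0.1, -2.3]
width: 0.0289
gripper_force: 30.0
```

To row units: 0.0025 m / 0.8 = 0.0031, 0.002 m / 0.8 = 0.0025.

>>> shift_gripper:
  motion:
    - [0, 0, 0.0013, 0, 0.02]
    - [0, 0, 0.0025, 0, 0.02]
    - [0, 0, 0.0031, 0, 0.02]
    - [0, 0, 0.0031, 0, 0.02]

```text
clock: 8.12
position: [0.6438, -0.2435, 0.0376]
tcp_rot: [3.141, 0.0, 1.703]
force: [-2.4, 0.5, 2.9]
width: 0.0286
gripper_force: 30.0
```

In contact (force z went from -2.3 to +2.9). I open and rise.

>>> shift_gripper:
  motion:
    - [0, 0, 0, 0, 0.087]
    - [0, 0, 0, 0, 0.087]
    - [0, 0, 0, 0, 0.087]
    - [0, 0, 0, 0, 0.087]
    - [0, 0, 0, 0, 0.087]
    - [0, 0, 0, 0, 0.087]
    - [0, 0, 0, 0, 0.087]
    - [0, 0, 0, 0, 0.087]

```text
clock: 9.12
position: [0.6437, -0.2435, 0.0371]
tcp_rot: [3.142, 0.0, 1.703]
force: [-0.5, 0.5, 0.4]
width: 0.0868
gripper_force: 0.0
```

>>> shift_gripper:
  motion:
    - [0, 0, -0.025, 0, 0.087]
    - [0, 0, -0.075, 0, 0.087]
    - [0, 0, -0.1375, 0, 0.087]
    - [0, 0, -0.2, 0, 0.087]
    - [0, 0, -0.225, 0, 0.087]
    - [0, 0, -0.225, 0, 0.087]

```text
clock: 9.88
position: [0.6444, -0.2436, 0.2193]
tcp_rot: [3.138, 0.002, 1.703]
force: [0.1, -1.4, -1.5]
width: 0.0872
gripper_force: 0.0
```

Run:
```python
from h import *
a=viewer.grab_frame("scene");b=viewer.grab_frame("top")
cv2.imwrite("pics/s2.png",a[...,::-1]);cv2.imwrite("pics/t2.png",b[...,::-1])
f=lambda im,y,x,h,w:cv2.resize(im[y:y+h,x:x+w,::-1],(w*5,h*5),interpolation=2)
cv2.imwrite("pics/c4.png",np.hstack([f(a,165,200,80,80),f(b,160,240,80,80)]))
cv2.imwrite("pics/c5.png",f(a,150,120,75,100))
```

```text
(no output)
```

View pics/c4.png

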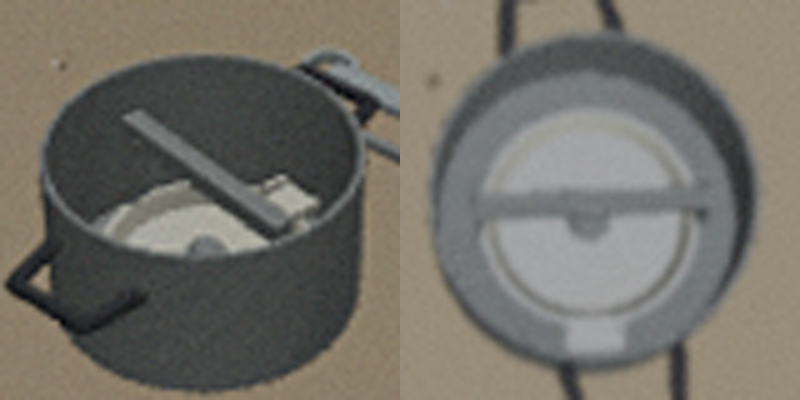

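View pics/c5.png

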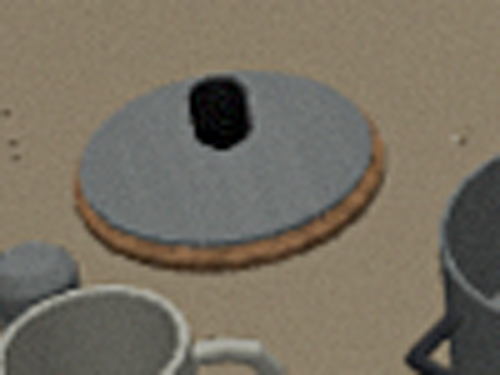

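The lid lies centred on the trivet (knob at crop (219,112), even cork margin). In the pan crops the bar runs from (131,116) to (283,228) in the scene half and from (477,207) to (708,197) in the top half. The lip points to the robot at (595,340). I triangulate the bar ends.

Run:
```python
from h import *
A=tri((225.8,187.8),(301.2,199));B=tri((256.2,210.2),(255.0,201.0));print(A,B)
m=(A[0]+B[0])/2;d=B[0]-A[0];print(m,np.linalg.norm(d),np.degrees(np.arctan2(d[1],d[0])))
for q in((301.2,199),(255,201)):print(onz("top",q,.074))
print("dish bottom centre/lip",onz("top",(240+(588-400)/5,160+213/5),.024),onz("top",(240+(595-400)/5,160+352/5),.024))
s=r.read_state();print(s["position"],s["joint_positions"])
```

```text
(array([ 0.579 , -0.0553,  0.0745]), [array([0.4, 0.1]), array([ 0.2, -0.3])]) (array([0.5718, 0.045 , 0.0713]), [array([0.1, 0. ]), array([ 0., -0.])])
[ 0.5754  -0.00515  0.0729 ] 0.10060899562166396 94.10591427789049
[ 0.5785 -0.0548  0.074 ]
[0.5713 0.0451 0.074 ]
dish bottom centre/lip [ 0.5764 -0.0059  0.024 ] [ 0.5134 -0.0104  0.024 ]
[ 0.64270395 -0.24348003  0.21562148] [ 0.65918766  0.56271328 -0.54521678  1.49592933  0.30515806  1.17093738
  0.19446966]
```

Bar centre is (0.575,-0.005), top at about 0.073 (text 0.074). Bar direction is 94.1°, confirmed by the lip at 184°, so tool yaw is 1.642. I move over it with the fingers open 50 mm.

Run:
```python
from h import *
s=r.read_state();print(tool(np.array([.575,-.005,.2])-s["position"]))
```

```text
[ 0.2453 -0.0357  0.0159]
```

>>> shift_gripper:
  motion:
    - [0.0125, 0, 0, 0.0032, 0.05]
    - [0.05, -0.0063, 0, 0.0095, 0.05]
    - [0.1, -0.0125, 0, 0.0191, 0.05]
    - [0.15, -0.0188, 0, 0.0191, 0.05]
    - [0.2, -0.025, 0, 0.0191, 0.05]
    - [0.25, -0.035, 0, 0.0191, 0.05]
    - [0.2875, -0.0425, 0, 0.0191, 0.05]
    - [0.3038, -0.045, 0, 0.0191, 0.05]
    - [0.3063, -0.045, 0, 0.0191, 0.05]
    - [0.3063, -0.045, 0.0375, 0.0191, 0.05]
    - [0.3063, -0.045, 0.075, 0.0191, 0.05]
    - [0.3063, -0.045, 0.075, 0.0191, 0.05]

```text
clock: 11.48
position: [0.5744, -0.0074, 0.1545]
tcp_rot: [-3.136, 0.0, 1.64]
force: [-0.8, 0.3, 0.6]
width: 0.0501
gripper_force: 0.0
```

Run:
```python
from h import *
viewer.grab_frame("top")
s=r.read_state();print(s["position"],s["tcp_rot"],tool(np.array([.575,-.005,.06])-s["position"]))
```

```text
[ 0.57563567 -0.00679889  0.15624197] [-3.13953311e+00  2.84941551e-05  1.64077039e+00] [ 0.0018 -0.0003  0.0962]
```

To row units: 0.096 m / 0.8 = 0.12, 0.09 m / 0.8 = 0.1125.

>>> shift_gripper:
  motion:
    - [0.0025, 0, 0.025, 0, 0.05]
    - [0.0025, 0, 0.0625, 0, 0.05]
    - [0.0025, 0, 0.0938, 0, 0.05]
    - [0.0025, 0, 0.1125, 0, 0.05]
    - [0.0025, 0, 0.12, 0, 0.05]
    - [0.0025, 0, 0.12, 0, 0.05]
    - [0.0025, 0, 0.12, 0, 0.05]
  squeeze: 30

```text
clock: 12.4
position: [0.5764, -0.0033, 0.062]
tcp_rot: [3.14, 0.0, 1.643]
force: [0.7, 0.3, -0.3]
width: 0.0501
gripper_force: 0.0
```

Run:
```python
from h import *
s=r.read_state();print(s["position"],s["tcp_rot"])
a=viewer.grab_frame("scene");cv2.imwrite("pics/c6.png",cv2.resize(a[130:240,190:300,::-1],None,fx=5,fy=5,interpolation=2))
```

```text
[ 0.57638105 -0.00330158  0.06200146] [3.13972169e+00 1.22795334e-04 1.64270942e+00]
```

View pics/c6.png

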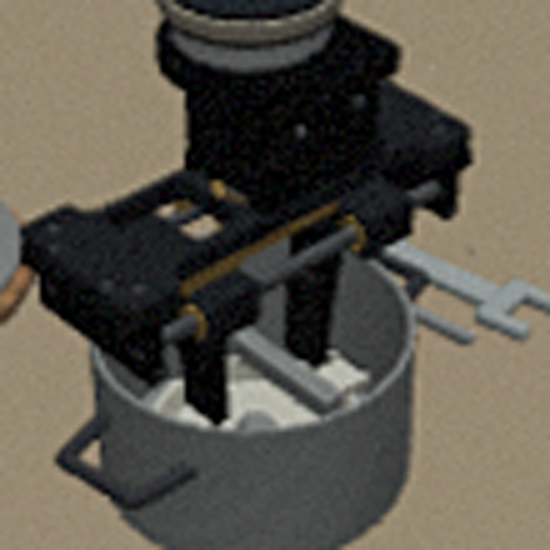

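The bar passes between the fingers (crop (205,380) and (310,320), bar at about (285,365)). I close in stages.

>>> shift_gripper:
  motion:
    - [0, 0, 0, 0, 0.02]
    - [0, 0, 0, 0, 0.02]
    - [0, 0, 0, 0, 0.02]
    - [0, 0, 0, 0, 0.016]
    - [0, 0, 0, 0, 0.014]
    - [0, 0, 0, 0, 0.012]
    - [0, 0, 0, 0, 0.011]
    - [0, 0, 0, 0, 0.01]
    - [0, 0, 0, 0, 0.008]
    - [0, 0, 0, 0, 0.004]
    - [0, 0, 0, 0, 0.004]
    - [0, 0, 0, 0, 0.004]
  squeeze: 30

```text
clock: 13.95
position: [0.5758, -0.0033, 0.0612]
tcp_rot: [3.141, -0.0, 1.643]
force: [1.2, 0.1, 0.6]
width: 0.0096
gripper_force: 30.0
```

To row units: -0.065 m / 0.8 = -0.0813, -0.004 m / 0.8 = -0.005.

>>> shift_gripper:
  motion:
    - [0, 0, -0.0013, 0, 0.004]
    - [0, 0, -0.005, 0, 0.004]
    - [0, 0, -0.0113, 0, 0.004]
    - [0, 0, -0.02, 0, 0.004]
    - [0, 0, -0.03, 0, 0.004]
    - [0, 0, -0.0413, 0, 0.004]
    - [0, 0, -0.0525, 0, 0.004]
    - [0, 0, -0.0638, 0, 0.004]
    - [0, 0, -0.0725, 0, 0.004]
    - [0, 0, -0.0788, 0, 0.004]
    - [0, 0, -0.0813, 0, 0.004]
    - [0, 0, -0.0813, 0, 0.004]

```text
clock: 15.45
position: [0.5755, -0.0034, 0.126]
tcp_rot: [-3.141, 0.0, 1.643]
force: [-0.4, -0.5, -2.5]
width: 0.0096
gripper_force: 30.0
```

>>> shift_gripper:
  motion:
    - [0, 0, -0.0013, 0, 0.004]
    - [0, 0, -0.005, 0, 0.004]
    - [0, 0, -0.0113, 0, 0.004]
    - [0, 0, -0.02, 0, 0.004]
    - [0, 0, -0.03, 0, 0.004]
    - [0, 0, -0.0413, 0, 0.004]
    - [0, 0, -0.0513, 0, 0.004]
    - [0, 0, -0.0588, 0, 0.004]
    - [0, 0, -0.0638, 0, 0.004]
    - [0, 0, -0.0663, 0, 0.004]
    - [0, 0, -0.0675, 0, 0.004]
    - [0, 0, -0.0675, 0, 0.004]

```text
clock: 16.95
position: [0.5755, -0.0034, 0.1799]
tcp_rot: [-3.141, 0.0, 1.643]
force: [-0.0, -0.1, -1.9]
width: 0.0094
gripper_force: 30.0
```

Run:
```python
from h import *
s=r.read_state();print(s["position"],s["tcp_rot"],s["force"],s["joint_positions"])
a=viewer.grab_frame("scene");cv2.imwrite("pics/c7.png",cv2.resize(a[110:230,180:330,::-1],None,fx=4,fy=4,interpolation=2))
```

```text
[ 0.57550632 -0.00338672  0.17988281] [-3.14128493e+00  1.86798411e-05  1.64282658e+00] [-0.03186538 -0.09045313 -1.94898654] [ 0.39663254  0.42853976 -0.60627047  1.80739279  0.2862697   0.99450593
 -0.25313127]
```

View pics/c7.png

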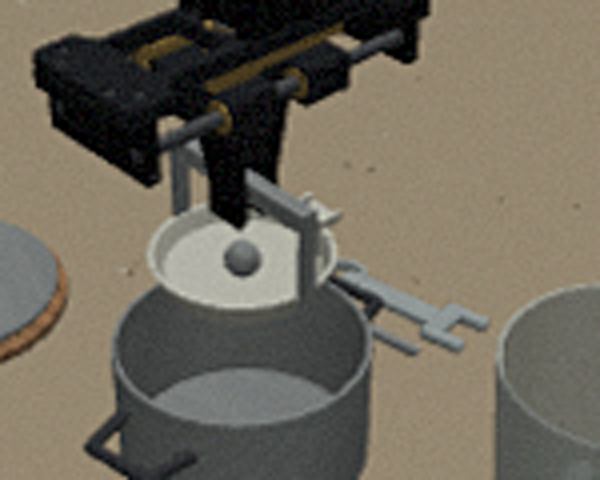

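The dish is clear of the pan and level, with the ball in the middle (crop (242,257)). The lip heading is 184° and the pitcher is at 98°, so I turn +1.50 rad about tool z, smoothly.

To row units: 0.055 rad / 3.1416 = 0.0175.

>>> shift_gripper:
  motion:
    - [0, 0, 0, 0.001, 0.004]
    - [0, 0, 0, 0.0041, 0.004]
    - [0, 0, 0, 0.0095, 0.004]
    - [0, 0, 0, 0.0175, 0.004]
    - [0, 0, 0, 0.0271, 0.004]
    - [0, 0, 0, 0.0382, 0.004]
    - [0, 0, 0, 0.0509, 0.004]
    - [0, 0, 0, 0.0653, 0.004]
    - [0, 0, 0, 0.0796, 0.004]
    - [0, 0, 0, 0.0955, 0.004]
    - [0, 0, 0, 0.1114, 0.004]
    - [0, 0, 0, 0.1273, 0.004]

```text
clock: 18.5
position: [0.5756, -0.0034, 0.1801]
tcp_rot: [3.142, 0.0, 1.24]
force: [0.5, -0.0, -2.8]
width: 0.01
gripper_force: 30.0
```

>>> shift_gripper:
  motion:
    - [0, 0, 0, 0.0159, 0.004]
    - [0, 0, 0, 0.0318, 0.004]
    - [0, 0, 0, 0.0477, 0.004]
    - [0, 0, 0, 0.0637, 0.004]
    - [0, 0, 0, 0.0796, 0.004]
    - [0, 0, 0, 0.0955, 0.004]
    - [0, 0, 0, 0.1114, 0.004]
    - [0, 0, 0, 0.1273, 0.004]
    - [0, 0, 0, 0.1432, 0.004]
    - [0, 0, 0, 0.1592, 0.004]
    - [0, 0, 0, 0.1751, 0.004]
    - [0, 0, 0, 0.191, 0.004]

```text
clock: 20.0
position: [0.5756, -0.0033, 0.1801]
tcp_rot: [3.142, 0.0, 0.64]
force: [0.6, -0.3, -1.9]
width: 0.0095
gripper_force: 30.0
```

>>> shift_gripper:
  motion:
    - [0, 0, 0, 0.0159, 0.004]
    - [0, 0, 0, 0.0318, 0.004]
    - [0, 0, 0, 0.0477, 0.004]
    - [0, 0, 0, 0.0637, 0.004]
    - [0, 0, 0, 0.0796, 0.004]
    - [0, 0, 0, 0.0955, 0.004]
    - [0, 0, 0, 0.1098, 0.004]
    - [0, 0, 0, 0.1232, 0.004]
    - [0, 0, 0, 0.1353, 0.004]
    - [0, 0, 0, 0.1455, 0.004]
    - [0, 0, 0, 0.1528, 0.004]
    - [0, 0, 0, 0.1569, 0.004]

```text
clock: 21.5
position: [0.5756, -0.0034, 0.18]
tcp_rot: [3.142, -0.0, 0.149]
force: [0.9, -0.7, -2.1]
width: 0.0094
gripper_force: 30.0
```

>>> shift_gripper:
  motion:
    - [0, 0, 0, 0.0019, 0.004]
    - [0, 0, 0, 0.0029, 0.004]
    - [0, 0, 0, 0.0032, 0.004]
    - [0, 0, 0, 0.0032, 0.004]
    - [0, 0, 0, 0.0032, 0.004]
    - [0, 0, 0, 0.0032, 0.004]
    - [0, 0, 0, 0.0032, 0.004]
    - [0, 0, 0, 0.0032, 0.004]
    - [0, 0, 0, 0.0032, 0.004]
    - [0, 0, 0, 0.0032, 0.004]
    - [0, 0, 0, 0.0032, 0.004]
    - [0, 0, 0, 0.0032, 0.004]

```text
clock: 23.0
position: [0.5756, -0.0034, 0.1801]
tcp_rot: [3.142, -0.0, 0.14]
force: [-0.3, 0.3, -2.0]
width: 0.0096
gripper_force: 30.0
```

Run:
```python
from h import *
a=viewer.grab_frame("scene");cv2.imwrite("pics/c8.png",cv2.resize(a[110:300,150:390,::-1],None,fx=3,fy=3,interpolation=2))
```

```text
(no output)
```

View pics/c8.png

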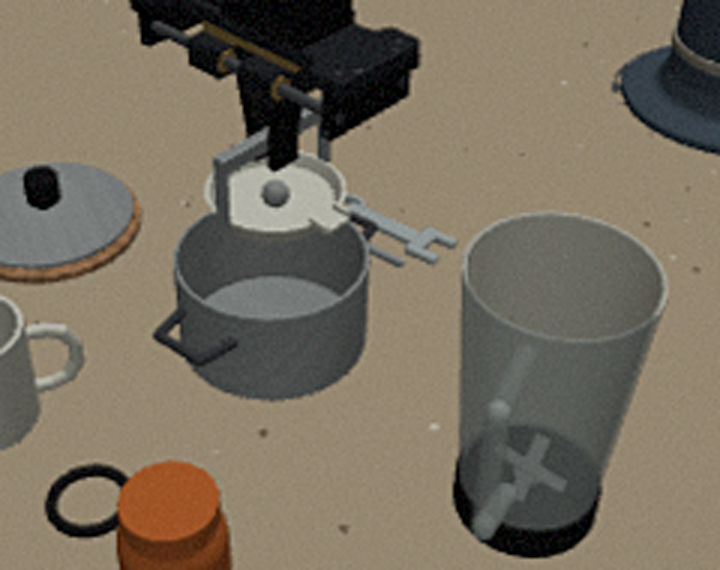

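The dish is level, with the lip (crop (330,222)) pointing at the pitcher and the ball in the middle (275,193). The lid is on the trivet and nothing else has moved. Handing in.

```bash
python3 -c "
from plant import r, viewer
print(r.hand_in())"
```

```text
the job is handed in; nothing more can be done
None
```

I handed the job in at about 23 s: the lid lies let go on the trivet, and the gripper holds the dish level and at rest above the pan, lip towards the pitcher and ball in the middle; the hand-in printed no verdict.

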